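Load the sample case, press everything below the rim and shut it

ROBOT

A 6-joint arm with a two-finger parallel gripper is mounted at the origin on the work surface. World frame = base frame: x ahead of the robot, y to its left, z up, the work surface at z = 0. Lengths are in mm, angles in degrees, forces in N, time in s.
With the tool pointing down it reaches from about 325 to 925 mm from the base axis. Payload 3.1 kg.
Tool frame: the origin (TCP) lies at the very end of the fingers, on their centre line; the grasp point (between the pads) lies 19 mm behind it; z points along the fingers, y is the line along which they close (so a half turn about z gives the same grasp; the last joint's range is limited). The gripper opens to 85 mm and grips with 20 to 120 N. Pads are 22 mm wide; open, the fingers measure 114 mm over their backs; the gripper's body (76 mm by 85 mm) begins 54 mm behind the grasp point. The pads swing forward as they close: fully open they stand 13 mm farther back than shut.
Start: joints at [69.087, 12.427, 92.441, -0, 75.132, -6.429], TCP at [156.303, 605.152, 231.3] pointing down, gripper open.
Joint ranges: [-157.48, 157.48], [-44.54, 120.13], [17.64, 146.25], [-64.5, 244.5], [7.68, 150.69], [-147.95, 147.95]. Speed limits (degrees/s): [159.86, 159.86, 180, 180, 180, 180].

INTERFACE

Orientations are given as [roll, pitch, yaw] about the fixed x, y, z axes, in that order (R = Rz(yaw) Ry(pitch) Rx(roll)).
In Python, from station import ctrl, viewer, probe_bus, job gives the robot as it stands (ctrl), with the cameras (viewer), the readings (probe_bus) and the job (job). Calls block until the motion is done:
- ctrl.goto(position, orientation): joint-space move of the TCP to a pose.
- ctrl.move_l(position, attitude=None, speed=150): straight line of the TCP; attitude=None keeps the orientation; speed is the mean speed in mm/s.
- ctrl.move_j(angles): joint-space move.
- ctrl.grip(opening, squeeze=None): finger opening in mm; squeeze is the grip in N (None keeps the last); returns when the fingers have stopped.
- ctrl.wait(seconds).
- ctrl.solve_ik(position, orientation): joint angles nearest the present ones, or None.
- probe_bus.get_obs(): the state.
- viewer.get_image(name): name is "side" or "top" or "wrist"; returns the picture (420x560x3 uint8, red, green, blue); there is no depth.
- viewer.get_calibration(name): a dict with "fx", "fy", "cx", "cy" (pixels), "R" (3x3) and "t" (3): a world point X has camera coordinates R X + t; the wrist camera has in their place "mount" (4x4, takes a point from camera to tool coordinates, whose origin is the TCP and whose axes are the flange's). Camera axes: x right, y down, z forward; pixel columns grow to the right and rows downward; lengths in mm; the calibration is good to about 2 mm. The wrist camera is an equidistant fisheye: a pixel r from the principal point sees the ray r / f radians off the axis. A picture is of the moment at which its call begins: read the wrist's pose just before it. get_calibration takes no time and is no camera call.
A pose or a line that the arm cannot do raises ctrl.Unreachable and nothing moves.
- job.sign_off(): hands the job in; it is judged then, once.
The state is a dict: "t": time; "joint_pos": joint angles; "qvel": joint speeds; "effort": joint torques, N m; "tcp_pos": TCP position; "ee_rot": TCP orientation; "wrist_force": force on the tool from outside, world axes, zero at the start; "moment": the same for the moment, N m; "grip_width": finger opening in mm; "grip_force": force on a finger pad.
Only numpy, scipy, OpenCV 4.12 (cv2) and the standard library are available. Lean on these libraries where they do the work, as an engineer would, in place of code of your own. Each camera call takes 0.05 s, during which the arm holds its last target. There are 200 camera calls.

TASK

Take the short cartridge from the sloping stand and set it upright in the free bay of the open hinged case. Gently press it and the cartridge already in the other bay all the way down, so that neither stands above the rim, and only then close the lid fully. Do not drop or ram anything, and leave the tall cartridge and the other things on the bench where they are.

Things in the scene. Friction and masses are not known exactly. Their poses are not given: they have to be found in the camera images.
- case: Grey hinged case fixed to the bench, 140 (x) x 190 (y) x 75 high, walls and floor 5. Origin: centre of its underside; hinge along its +x side, z up. A divider 65 high splits it into two bays, each 130 x 87 inside: the +y bay (centre y +46) holds the loaded cartridge, the -y bay (centre y -46) is free. Over 60 N on the case, its parts or lid, directly or through a cartridge, is ramming.
- free_bay (a point): Centre of the free bay, 11 above the case's underside: the top of its lift deck when fully down. The deck, a flat plate 120 x 80, is the bay's floor: it slides up and down with stiff friction, carries a cartridge without sinking, yields to about 6 N of push (more if fast), stays where left. It starts raised by an unknown 14 to 28, so a cartridge set on it stands above the rim until pressed down.
- loaded_bay (a point): Centre of the other bay, 11 above the case's underside: the top of its lift deck when fully down. The deck is like the free bay's and starts raised by 22. A cartridge counts as fully down when its underside is within 3.5 of this height.
- case_hinge (a point): Middle of the lid's hinge line, at the rim on the case's +x side; axes as the case's; the hinge line runs along y.
- case_lid (a joint): Lid angle, rad: 0 shut on the rim, grows opening upward and over to +x (1.57 upright, 1.95 stop). Starts at 1.65 to 1.85. Plate 140 (from the hinge) x 190 x 8 with a finger lip 50 wide, 8 thick, standing 14 beyond the middle of its free edge. Stiff hinge: stays where left; about 3 N at the free edge moves it. Push it over from behind (+x side), then press it down.
- lid_edge (a point): Middle of the lid's finger lip at its very end, on the outer face: 154 from the hinge line.
- short_cartridge: White cartridge to load, 54 high, about 160 g: body 50 (x) x 60 (y) x 32, and centred on top a pull tab 12 (x) x 40 (y) x 22 high between flat shoulders. Origin: centre of its underside, z up through the tab. At the start it leans 35 deg in a pocket of the stand, z up and towards the stand's -x. Pinch the tab across its 12 (along x). Fully down its top is 10 below the rim; either way round.
- loaded_cartridge: Exactly like the short cartridge but already upright in the +y bay of the case, loose on its raised deck with its top 12 above the rim; it must be pressed down 22 until its deck stops. Origin: centre of its underside.
- tall_cartridge: White cartridge of the same plan and tab but 84 high in all (body 62), in the other pocket of the stand; too tall for the case. Stays where it is. Origin: centre of its underside.
- stand: White sloping stand fixed to the bench, 180 (y) wide, two pockets side by side at y -43 and +43; short and tall cartridge may be in either. Origin: centre of its underside, z up. Pocket floors are tilted 35 deg, facing up and to the stand's -x, their centres 62 high; low-side lip 24 above the pocket floor, back wall 34, side walls 22. A cartridge is drawn out along its own z.
- tube_rack_a: Blue tube rack 85 x 200 x 28 with white tubes to 43 high, a bystander. Origin: centre of its underside.
- vial: Small amber bottle, 32 diameter, 60 high, standing between stand and case, a bystander. Origin: centre of its underside.
- tube_rack_b: Green tube rack, same size as the blue one, a bystander. Origin: centre of its underside.
- beaker: Open glass beaker, 60 diameter, 70 high, a bystander. Origin: centre of its underside.
- tip_box: Yellow box 85 x 120 x 50, a bystander. Origin: centre of its underside.
- marker: Black marker 120 long, 12 thick, lying on the bench, a bystander. Origin: centre of its underside.
- jar: Clear capped jar, 60 diameter, 70 high, a bystander. Origin: centre of its underside.

How it is judged (in metres and radians):
On the way, in this order (a step that is already met when the one before it is completed fails the run):
1. with the lid still open, the short cartridge is upright in the free bay and both cartridges are pressed fully down, below the rim (x of short_cartridge in the frame of case between -0.045 and 0.045 m and y of short_cartridge in the frame of case between -0.085 and -0.008 m and z of each of short_cartridge, loaded_cartridge in the frame of case below 0.0145 m and angle between each of short_cartridge, loaded_cartridge's own z axis and vertical below 0.12 rad and horizontal distance between loaded_cartridge and case below 0.085 m and value of joint case_lid above 1 rad), for 0.2 s.
2. the lid is shut (value of joint case_lid below 0.04 rad), for 0.2 s.
At the end, for the whole second after the job is handed in: The short cartridge stands upright (within 7 deg) in the free bay and the loaded cartridge in its own, both with the underside within 3.5 mm of fully down and at rest, and the lid is shut to within 0.04 rad (x of short_cartridge in the frame of case between -0.045 and 0.045 m and y of short_cartridge in the frame of case between -0.085 and -0.008 m and z of each of short_cartridge, loaded_cartridge in the frame of case below 0.0145 m and angle between each of short_cartridge, loaded_cartridge's own z axis and vertical below 0.12 rad and horizontal distance between loaded_cartridge and case below 0.085 m and value of joint case_lid below 0.04 rad and linear speed of each of short_cartridge, loaded_cartridge below 0.02 m/s); the robot touches nothing.
It fails at once if the short cartridge dropped (falling free from over about 20 mm) (contact force between the fingers and short_cartridge below 0.2 N and linear speed of short_cartridge above 0.6 m/s).
It fails at once if the case, its lid or its parts pushed with over 60 N by the gripper (contact force between the fingers and case above 60 N).
It fails at once if a cartridge dropped into or rammed against the case (over 60 N) (contact force between any of short_cartridge, loaded_cartridge and case above 60 N).
It fails at once if the loaded cartridge taken out of the case (z of loaded_cartridge in the frame of case above 0.06 m).
It fails at once if the tall cartridge or a bystander moved over 30 mm (distance of any of tall_cartridge, tube_rack_a, vial, jar, tube_rack_b, beaker, tip_box, marker from where it was at the start of the episode above 0.03 m).
It also fails if it takes over 72 s, if anything falls off the work surface, if the arm or the gripper's body presses on something with over 40 N, if the wrist force passes 120 N, or if a joint passes its speed limit or range.

## Working session

There is one attempt and no reset: what is moved stays moved. The work goes in short steps, each a Python script; the robot and the scene stay as the last script left them, time stands still between calls to the robot, and variables do not carry over. Pictures are saved under pics/ and viewed, at most 10 in all, crops included, and the job is handed in when it is done.

```bash
mkdir -p pics
python3 - <<'E'
from station import ctrl, viewer, probe_bus, job
import cv2,numpy as np
for n in("top","side","wrist"):
    im=viewer.get_image(n);cv2.imwrite(f"pics/{n}0.png",im[:,:,::-1]);print(n,{k:np.round(v,3).tolist() for k,v in viewer.get_calibration(n).items()})
print(probe_bus.get_obs())
E
```

```text
top {'fx': 404.163, 'fy': 404.163, 'cx': 277.416, 'cy': 214.394, 'R': [[0.023, -1.0, 0.002], [-0.996, -0.023, -0.082], [0.082, -0.0, -0.997]], 't': [-20.629, 584.287, 1159.821]}
side {'fx': 465.676, 'fy': 465.676, 'cx': 275.933, 'cy': 205.836, 'R': [[0.974, -0.226, -0.008], [-0.15, -0.62, -0.77], [0.17, 0.751, -0.638]], 't': [-588.17, 176.737, 1255.072]}
wrist {'fx': 325.192, 'fy': 325.192, 'cx': 282.82, 'cy': 205.969, 'mount': [[0.0, -0.945, -0.327, 84.676], [1.0, 0.001, -0.0, -0.983], [0.001, -0.327, 0.945, -141.226], [0.0, 0.0, 0.0, 1.0]]}
{'t': 0.15, 'joint_pos': array([ 6.90846831e+01,  1.24673141e+01,  9.25101216e+01, -8.96105766e-04,
        7.51327599e+01, -6.43013848e+00]), 'qvel': array([-0.00299917, -0.09603632, -0.33136232, -0.01692314,  0.02146169,
       -0.00130838]), 'effort': array([ 1.31175890e-03, -3.97445583e+01, -3.04417813e+01, -1.01306582e-04,
        5.81964530e-03,  6.62121920e-06]), 'tcp_pos': array([156.0984623 , 604.52606815, 230.23782501]), 'ee_rot': array([-1.79890401e+02, -1.14807703e-02,  1.65515041e+02]), 'wrist_force': array([-0.77565907, -0.15026668, -0.57568186]), 'moment': array([ 0.00229322, -0.02199362, -0.0247109 ]), 'grip_force': 0.0, 'grip_width': 85.45395983892466}
```

View pics/top0.png

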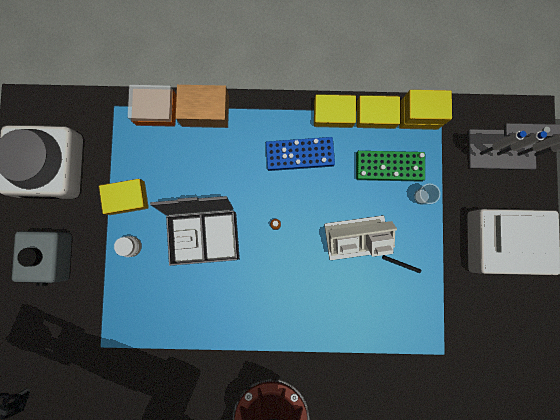

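View pics/side0.png

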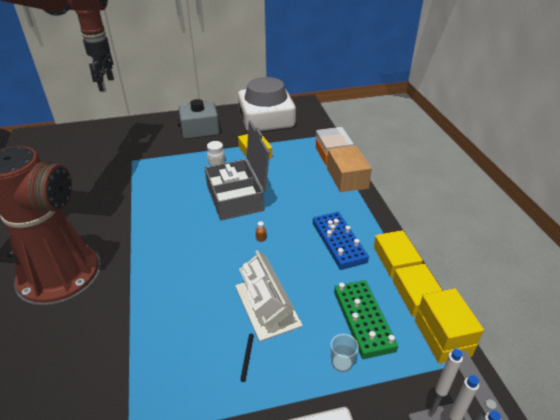

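Run:
```python
import cv2,numpy as np
t=cv2.imread("pics/top0.png");s=cv2.imread("pics/side0.png")
def c(i,x,y):return cv2.resize(i[y:y+75,x:x+100],(400,300),interpolation=cv2.INTER_CUBIC)
cv2.imwrite("pics/zoom.png",np.vstack([np.hstack([c(t,145,192),c(t,315,205)]),np.hstack([c(s,190,145),c(s,222,250)])]))
```

```text
(no output)
```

View pics/zoom.png

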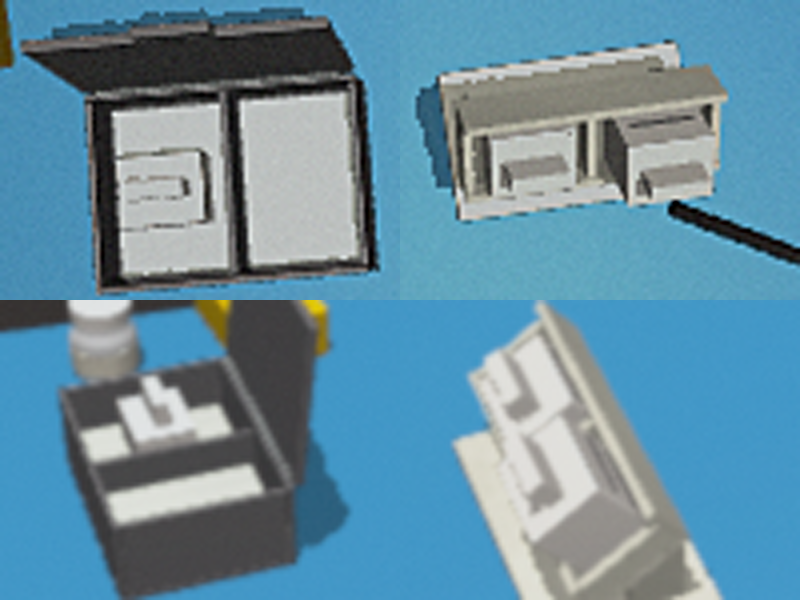

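```bash
cat > h.py <<'E'
from station import ctrl, viewer, probe_bus, job
import cv2,numpy as np
from scipy.spatial.transform import Rotation as Ro
def cal(n):
    c=viewer.get_calibration(n);return {k:np.array(v) for k,v in c.items()}
def ray(n,uv,T=None):
    c=cal(n)
    if n=="wrist":
        p=np.array([(uv[0]-c['cx'])/c['fx'],(uv[1]-c['cy'])/c['fy']]);r=np.hypot(*p)+1e-12
        d=np.r_[p/r*np.sin(r),np.cos(r)];M=T@c['mount'];return M[:3,3],M[:3,:3]@d
    d=np.array([(uv[0]-c['cx'])/c['fx'],(uv[1]-c['cy'])/c['fy'],1]);return -c['R'].T@c['t'],c['R'].T@d
def onz(n,uv,z,T=None):
    o,d=ray(n,uv,T);return o+d*(z-o[2])/d[2]
def proj(n,X,T=None):
    c=cal(n);X=np.atleast_2d(X)
    if n=="wrist":
        M=np.linalg.inv(T@c['mount']);P=X@M[:3,:3].T+M[:3,3]
        th=np.arctan2(np.hypot(P[:,0],P[:,1]),P[:,2]);h=np.hypot(P[:,0],P[:,1])+1e-12
        return np.c_[c['cx']+c['fx']*th*P[:,0]/h,c['cy']+c['fy']*th*P[:,1]/h]
    P=X@c['R'].T+c['t'];return np.c_[c['cx']+c['fx']*P[:,0]/P[:,2],c['cy']+c['fy']*P[:,1]/P[:,2]]
def tcpT():
    o=probe_bus.get_obs();T=np.eye(4);T[:3,:3]=Ro.from_euler('xyz',o['ee_rot'],degrees=True).as_matrix();T[:3,3]=o['tcp_pos'];return T
def rpy(xa,za):
    xa=np.array(xa,float);za=np.array(za,float);za/=np.linalg.norm(za);xa-=xa@za*za;xa/=np.linalg.norm(xa)
    return Ro.from_matrix(np.c_[xa,np.cross(za,xa),za]).as_euler('xyz',degrees=True)
def snap(name):
    T=tcpT();im=viewer.get_image("wrist");cv2.imwrite(f"pics/{name}.png",im[:,:,::-1]);np.save(f"pics/{name}.npy",T);return im,T
E
python3 - <<'E'
from h import *
f=lambda x,y,o:(o[0]+x/4,o[1]+y/4)
C=(145,192);S=(315,205)
P=[onz("top",f(x,y,C),75) for x,y in((98,292),(365,270),(88,95),(357,78))]
for p in P:print(p.round(1))
c=np.mean(P,0);print("case",c)
s=onz("top",f(537,165,S),110);print("shorttop approx",s)
# IK trials: case view, stand view
a=np.radians(6)
y=np.array([-np.sin(a),np.cos(a),0]);x=np.array([np.cos(a),np.sin(a),0])
for sg in(1,-1):
  print(ctrl.solve_ik(c+[0,0,200],rpy(sg*y,[0,0,-1])))
  z=np.sin(np.radians(35))*x-np.array([0,0,np.cos(np.radians(35))])
  print(ctrl.solve_ik(s-z*150,rpy(sg*y,z)), ctrl.solve_ik(s,rpy(sg*y,z)))
E
```

```text
[432.7 288.8  75. ]
[452.1 104.3  75. ]
[569.4 301.9  75. ]
[585.7 114.1  75. ]
case [509.9938612 202.2774224  75.       ]
shorttop approx [ 501.9796387  -473.07011778  110.        ]
[ 14.30442484   1.16543141 100.11497421   0.          78.71959438
   8.30442484]
[-71.35241841   7.09202996 104.5919629   38.06014092  65.20544762
 -92.85801894] [-63.05426938  20.27491543 103.53031752  43.39390472  51.2347576
 -95.57854075]
None
[-71.35241841   7.09202996 104.5919629   38.06014092  65.20544762
  87.14198106] [-63.05426938  20.27491543 103.53031752  43.39390472  51.2347576
  84.42145925]
```

Run:
```python
from h import *
s=onz("top",(315+137/4,205+165/4),100);print("short approx",s)
a=np.radians(6)
y=np.array([-np.sin(a),np.cos(a),0]);x=np.array([np.cos(a),np.sin(a),0])
ctrl.goto([510,202,285],rpy(y,[0,0,-1]))
im1,_=snap("case1")
a=np.radians(7.5)
y=np.array([-np.sin(a),np.cos(a),0]);x=np.array([np.cos(a),np.sin(a),0])
z=np.sin(np.radians(35))*x-np.array([0,0,np.cos(np.radians(35))])
for sg in(1,-1):
  print(ctrl.solve_ik(s-z*130,rpy(sg*y,z)), ctrl.solve_ik(s,rpy(sg*y,z)))
ctrl.goto(s-z*130,rpy(y,z))
im2,_=snap("stand1");print(probe_bus.get_obs()['t'],probe_bus.get_obs()['joint_pos'])
```

```text
short approx [ 495.83158692 -204.73115221  100.        ]
[-55.39594869 -20.3747287  132.22359194  37.59807058  56.81050393
 -80.85943661] [-45.40130387  -0.68695119 129.79544107  47.62420584  38.26320211
 -88.00162153]
[-55.39594869 -20.3747287  132.22359194  37.59807058  56.81050393
  99.14056339] [-45.40130387  -0.68695119 129.79544107  47.62420584  38.26320211
  91.99837847]
3.8083 [-55.29830427 -20.36056308 132.16618465  37.59913409  56.82644305
 -80.84013284]
```

View pics/case1.png

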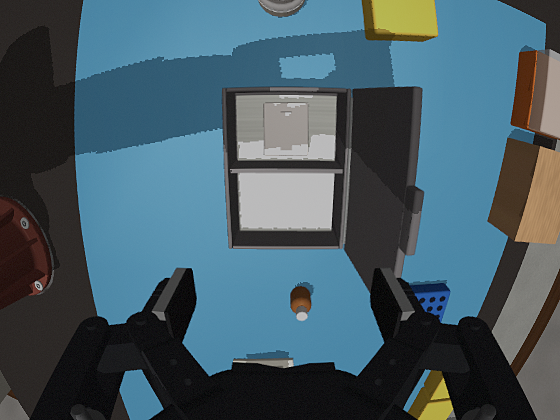

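View pics/stand1.png

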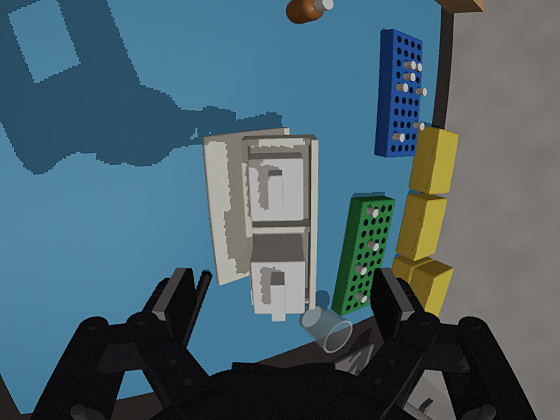

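Run:
```python
import cv2,numpy as np
t=cv2.imread("pics/case1.png");s=cv2.imread("pics/stand1.png")
A=cv2.resize(t[78:258,215:365],None,fx=3.33333,fy=3.33333,interpolation=cv2.INTER_CUBIC)
B=cv2.resize(s[128:248,238:298+2],None,fx=4.838,fy=5,interpolation=cv2.INTER_CUBIC)
print(A.shape,B.shape);cv2.imwrite("pics/z2.png",np.hstack([A,B]))
```

```text
(600, 500, 3) (600, 300, 3)
```

View pics/z2.png

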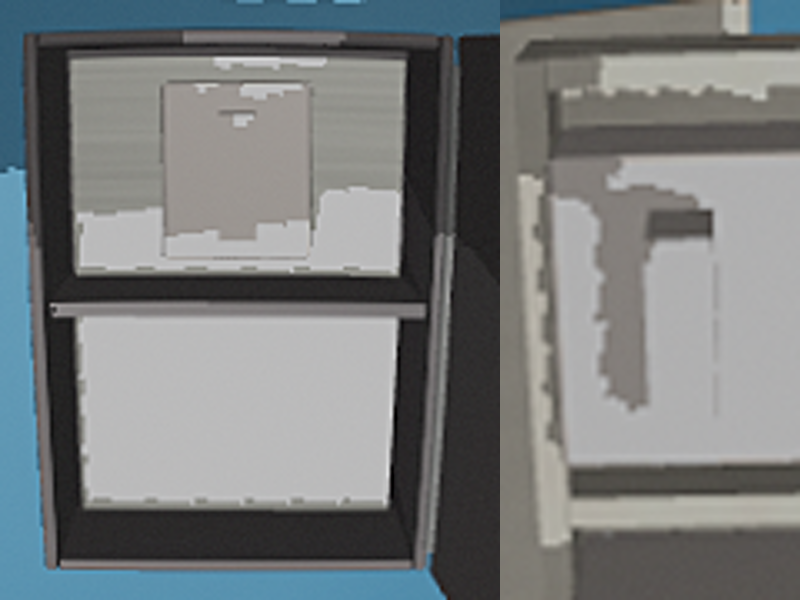

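Run:
```python
from h import *
T=np.load("pics/case1.npy");q=lambda x,y:(215+x/3.33333,78+y/3.33333)
P=np.array([onz("wrist",q(*p),75,T) for p in((25,35),(452,37),(48,568),(427,568))])
print(P.round(1)); c=P.mean(0); d=P[0]+P[1]-P[2]-P[3]; print("case c",c.round(1),"yaw",np.degrees(np.arctan2(-d[0],d[1])), np.linalg.norm(d)/2)
e=P[1]+P[3]-P[0]-P[2];print("yaw x",np.degrees(np.arctan2(e[1],e[0])),np.linalg.norm(e)/2)
L=np.array([onz("wrist",q(*p),65,T) for p in((163,82),(312,82),(163,258),(312,258))]);print("loaded",L.mean(0).round(1),np.ptp(L,axis=0))
T=np.load("pics/stand1.npy");r=lambda x,y:(238+(x-500)/4.838,128+y/5)
a=onz("wrist",(317,138),100,T);b=onz("wrist",(316,310),100,T);print("wall",a.round(1),b.round(1),np.degrees(np.arctan2(-(a-b)[0],(a-b)[1])))
a=onz("wrist",(204,138),3,T);b=onz("wrist",(219,284),3,T);print("base",a.round(1),b.round(1),np.degrees(np.arctan2(-(a-b)[0],(a-b)[1])))
t=[onz("wrist",r(*p),106,T) for p in((680,237),(680,413),(680,325))];print("tab",np.round(t,1))
tc=t[2]; print("top view of tabtop centre",(proj("top",tc)-[315,205])*4+[400,0],proj("side",tc))
# top view rough stand corners
for x,y in((458,218),(440,75),(678,42)):print(onz("top",(315+(x-400)/4,205+y/4),3).round(1))
cp=np.array([[-70,-95],[70,-95],[70,95],[-70,95]])
```

```text
[[433.9 290.2  75. ]
 [570.5 304.6  75. ]
 [453.5 103.5  75. ]
 [591.3 118.2  75. ]]
case c [512.3 204.1  75. ] yaw 6.16899081891463 187.61457987723594
yaw x 6.03443259973663 137.97330860464174
loaded [506.9 251.3  65. ] [55.84900581 64.53796443  0.        ]
wall [ 526.3 -152.8  100. ] [ 560.1 -342.2  100. ] 10.118583400031676
base [ 457.3 -165.8    3. ] [ 485.1 -341.2    3. ] 9.005940654788311
tab [[ 480.7 -186.1  106. ]
 [ 484.5 -216.6  106. ]
 [ 482.6 -201.1  106. ]]
top view of tabtop centre [[533.03250885 184.50508783]] [[245.3452201 267.2114959]]
[ 456.2 -164.1    3. ]
[ 561.7 -149.4    3. ]
[ 590.5 -326.5    3. ]
```

```bash
cat >> h.py <<'E'
CASE=np.array([511.3,203.3,0]);CY=6.1;SY=9.2
def ax(deg):
    a=np.radians(deg);return np.array([np.cos(a),np.sin(a),0]),np.array([-np.sin(a),np.cos(a),0])
UP=np.array([0,0,1.])
def F():return np.array(probe_bus.get_obs()['wrist_force'])
E
python3 - <<'E'
from h import *
xs,ys=ax(SY);t=np.radians(35);z=np.sin(t)*xs-np.cos(t)*UP
top=np.array([483.4,-206,106]);g=top+17*z;R=rpy(ys,z)
ctrl.grip(40,40)
ctrl.goto(g-60*z,R);ctrl.wait(.2);f0=F()
ctrl.move_l(g-12*z,speed=100)
for k in(8,4,0):
    ctrl.move_l(g-k*z,speed=40);f=F()-f0;print(k,f.round(1))
    if f@-z>5:break
snap("pre")
ctrl.grip(5,50);o=probe_bus.get_obs();print(o['grip_width'],o['grip_force'],(F()-f0).round(1),o['t'],o['tcp_pos'],g)
E
```

```text
8 [-0.4  1.4  0.7]
4 [-1.3 -0.5  0.8]
0 [-0.   0.1  0.2]
10.476827617486375 52.35040783882141 [1.6 0.1 2. ] 6.7167 [ 493.71664948 -204.99430934   92.90707405] [ 493.02536772 -204.44103061   92.07441525]
```

View pics/pre.png

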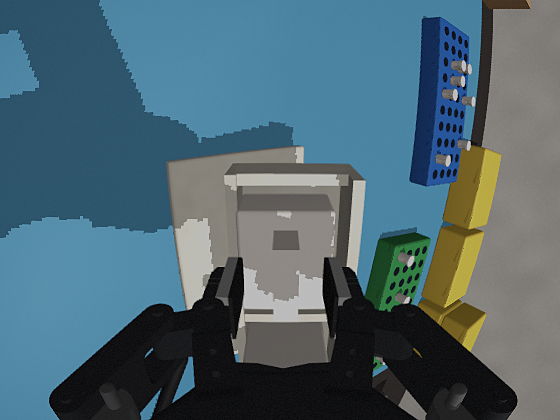

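The picture shows the tab's end face at about (286,240), centred between the pads. The grip holds at about 10.5 mm and 52 N, so I'll draw the cartridge out along its own axis.

Run:
```python
from h import *
xs,ys=ax(SY);t=np.radians(35);z=np.sin(t)*xs-np.cos(t)*UP
p=np.array(probe_bus.get_obs()['tcp_pos']);f0=F()
ctrl.move_l(p-15*z,speed=50);print((F()-f0).round(1))
ctrl.move_l(p-80*z,speed=100);print((F()-f0).round(1),probe_bus.get_obs()['grip_width'])
xc,yc=ax(CY)
b=CASE-46*yc
ctrl.goto([495,-120,240],rpy(yc,-UP))
ctrl.goto(b+170*UP,rpy(yc,-UP));ctrl.wait(.2)
o=probe_bus.get_obs();print(o['tcp_pos'],b,o['ee_rot'],o['grip_width'],o['t'],o['wrist_force'])
snap("over")
im=viewer.get_image("side");cv2.imwrite("pics/s1.png",im[:,:,::-1])
w=cv2.imread("pics/over.png")
cv2.imwrite("pics/over2.png",np.hstack([cv2.resize(w[100:400,130:430],(400,400)),cv2.resize(im[80:230,170:320,::-1],(400,400),interpolation=cv2.INTER_CUBIC)]))
```

```text
[-1.3  1.1 -0.9]
[-1.2  1.  -3.8] 10.362976082797477
[516.88966477 156.29777571 170.54413033] [516.18814728 157.56045457   0.        ] [1.79938707e+02 7.95408479e-03 9.59748005e+01] 11.010507751852456 10.2417 [-0.29952736  0.28534122 -2.09794798]
```

View pics/over2.png

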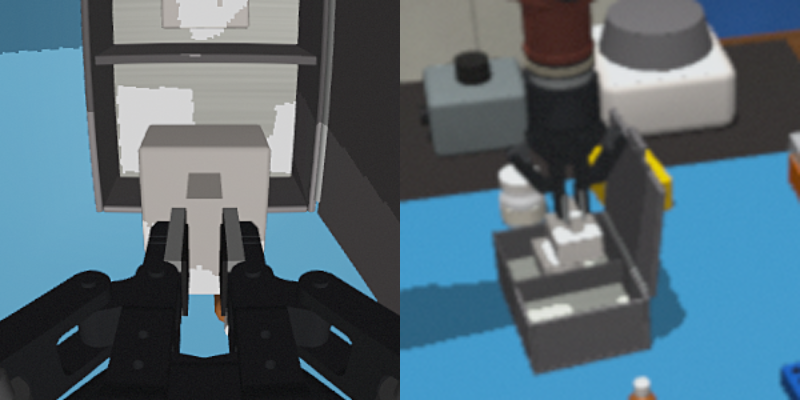

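Run:
```python
from h import *
T=np.load("pics/over.npy");e=onz("wrist",(284,246),T[2,3]+17,T);xc,yc=ax(CY)
off=(e-T[:3,3])@yc-20;offx=(e-T[:3,3])@xc;print("cart offset in grip y,x",off,offx)
b=CASE-(46+np.clip(off,-7,7))*yc
ctrl.move_l(b+125*UP,speed=120);ctrl.wait(.1);f0=F()
ctrl.move_l(b+105*UP,speed=50);print((F()-f0).round(1))
zz=105
while zz>46:
    zz-=2;ctrl.move_l(b+zz*UP,speed=25);o=probe_bus.get_obs();f=np.array(o['wrist_force'])-f0
    print(zz,o['tcp_pos'][2].round(1),f.round(1),o['grip_width'].round(1))
    if f[2]>3.5 or np.hypot(*f[:2])>8:break
print(o['t'])
```

```text
cart offset in grip y,x 2.48701437396533 -0.18724476079710506
[ 0.2 -0.4 -0.1]Traceback (most recent call last):
  File "<stdin>", line 10, in <module>
AttributeError: 'float' object has no attribute 'round'
```

Run:
```python
from h import *
xc,yc=ax(CY);b=CASE-48.5*yc
f0=F();zz=103
while zz>46:
    zz-=2;ctrl.move_l(b+zz*UP,speed=25);o=probe_bus.get_obs();f=np.array(o['wrist_force'])-f0
    print(zz,round(o['tcp_pos'][2],1),f.round(1),round(o['grip_width'],1))
    if f[2]>3.5 or np.hypot(*f[:2])>8:break
print(o['t'])
```

```text
101 100.9 [ 0.8  0.5 -0.7] 10.1
99 98.8 [2.  0.5 0.2] 10.5
97 96.8 [ 1.4 -0.5 -0.8] 10.5
95 94.8 [ 0.9  1.2 -1.1] 10.5
93 92.8 [ 1.   0.6 -0.6] 10.6
91 90.8 [ 0.3  0.3 -0.5] 10.7
89 88.8 [ 0.6 -0.1 -0.5] 10.6
87 86.8 [-0.3  1.8 -1.4] 10.5
85 84.8 [ 0.9  0.4 -0.3] 10.6
83 82.8 [ 0.7 -0.5 -0.1] 10.2
81 80.8 [ 0.6  0.1 -0.6] 10.6
79 78.8 [ 1.5  0.2 -0.9] 10.4
77 76.8 [ 0.1  0.8 -2. ] 10.3
75 75.2 [ 1.4 -0.   0.7] 10.6
73 73.5 [ 0.5 -0.2  3.5] 10.3
15.5167
```

Run:
```python
from h import *
xc,yc=ax(CY);b=CASE-48.5*yc
zz=73
while zz>42:
    zz-=1.5;ctrl.move_l(b+zz*UP,speed=20);o=probe_bus.get_obs();f=np.array(o['wrist_force'])
    print(zz,round(o['tcp_pos'][2],1),f.round(1),round(o['grip_width'],1))
    if f[2]>16 or np.hypot(*f[:2])>10:break
print(o['t'])
```

```text
71.5 71.9 [ 0.8 -0.7  3.9] 10.7
70.0 70.1 [0.7 0.3 2. ] 10.6
68.5 68.5 [1.4 0.2 2.2] 10.7
67.0 67.0 [2.1 0.  2.9] 10.5
65.5 65.5 [ 1.7 -0.6  1.6] 10.5
64.0 64.0 [ 2.3 -0.5  2.8] 10.6
62.5 62.5 [2.5 0.1 2. ] 10.4
61.0 61.0 [ 4.2 -0.1  2.9] 10.3
59.5 59.4 [3.2 0.2 2.8] 10.5
58.0 57.9 [ 3.7 -0.2  2.4] 10.7
56.5 56.3 [3.2 0.5 2.7] 10.5
55.0 54.8 [ 3.4 -0.1  2.3] 10.6
53.5 53.3 [2.6 0.3 1.6] 10.5
52.0 51.8 [2.6 0.2 2. ] 10.5
50.5 50.3 [ 2.4 -0.1  2.6] 10.5
49.0 50.0 [ 0.4 -0.3  9.2] 10.3
47.5 49.8 [-3.8 -0.8 17. ] 10.7
19.7667
```

```bash
cat >> h.py <<'E'
def press(p,z0,zmin,step=1.5,fmax=16):
    ctrl.wait(.2);f0=F();zz=z0;L=[]
    while zz>zmin:
        zz-=step;ctrl.move_l([p[0],p[1],zz],speed=20);o=probe_bus.get_obs();f=np.array(o['wrist_force'])-f0
        L.append((zz,round(o['tcp_pos'][2],1),*f.round(1)))
        if f[2]>fmax or np.hypot(*f[:2])>12:break
    for l in L[:3]+L[-5:]:print(*l)
E
python3 - <<'E'
from h import *
xc,yc=ax(CY);b=CASE-48.5*yc
ctrl.move_l(b+50*UP,speed=20);ctrl.grip(40)
print(F().round(1))
ctrl.move_l(b+70*UP,speed=50);ctrl.move_l(b+130*UP,speed=150);ctrl.grip(0,30)
l=np.array([506.7,250.3,0])
ctrl.goto(l+120*UP,rpy(yc,-UP));ctrl.move_l(l+93*UP,speed=100)
press(l,93,57);print(probe_bus.get_obs()['t'])
ctrl.move_l(l+75*UP,speed=50)
ctrl.move_l(l+130*UP);ctrl.goto([*(b+190*UP)],rpy(yc,-UP))
snap("after");im=viewer.get_image("side")
w=cv2.imread("pics/after.png")
cv2.imwrite("pics/after2.png",np.hstack([cv2.resize(w[60:360,180:480],(400,400)),cv2.resize(im[110:230,170:290,::-1],(400,400),interpolation=cv2.INTER_CUBIC)]))
E
```

```text
[-0.6 -0.1  0.3]
91.5 91.7 -0.2 -0.1 -0.3
90.0 89.8 -0.6 -0.5 -0.0
88.5 88.3 0.2 -0.1 -1.2
67.5 67.4 -0.1 -0.6 2.0
66.0 65.8 0.8 -0.2 2.0
64.5 65.0 -1.6 -1.3 6.1
63.0 64.9 -4.8 -2.3 12.9
61.5 64.8 -6.5 -3.0 20.9
28.3333
```

View pics/after2.png

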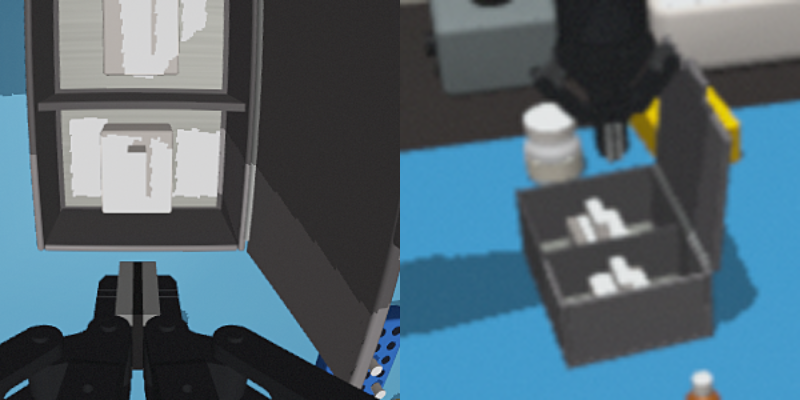

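Run:
```python
from h import *
xc,yc=ax(CY);R=rpy(yc,-UP)
s=CASE-46*yc
ctrl.goto(s+110*UP,R);ctrl.move_l(s+72*UP,speed=100);press(s,72,59);print(probe_bus.get_obs()['t'])
ctrl.move_l(s+80*UP,speed=50)
W=lambda x,z:CASE+x*xc+z*UP
ctrl.goto(s+310*UP,R);ctrl.goto(W(165,310),R)
ctrl.move_l(W(165,205),speed=200);ctrl.wait(.2);f0=F();print(probe_bus.get_obs()['tcp_pos'],probe_bus.get_obs()['t'])
for d in range(106,-1,-6):
    t=np.radians(max(d,0));r=130
    x=70-r*np.cos(t)+8*np.sin(t)+14.5;z=75+r*np.sin(t)+8*np.cos(t)
    if d>90: z=205
    ctrl.move_l(W(x,z),speed=80);f=F()-f0;o=probe_bus.get_obs();print(d,f.round(1),round(o['t'],1))
    if np.linalg.norm(f)>30:print("stop");break
```

```text
70.5 70.5 -0.7 0.3 -1.1
69.0 68.8 -0.5 -0.7 0.2
67.5 67.3 -0.9 0.0 0.7
67.5 67.3 -0.9 0.0 0.7
66.0 65.9 -0.5 -0.5 -1.0
64.5 65.0 -0.3 -0.1 3.5
63.0 64.9 -4.2 -0.5 10.8
61.5 64.8 -7.9 -1.3 18.3
32.7917
[676.77409918 221.13763044 208.01186228] 35.825
106 [-0.5 -0.4  1. ] 36.4
100 [-1.1 -0.1  1.1] 36.8
94 [-0.9 -0.4  1. ] 37.1
88 [-0.8  0.3  1.9] 37.4
82 [-0.7 -0.9  2.3] 37.7
76 [-0.6 -0.7  1.8] 38.0
70 [-0.3 -1.4  1.4] 38.3
64 [ 0.4 -0.1  1.3] 38.6
58 [ 0.4 -1.4  1. ] 39.0
52 [ 0.1 -0.7  1.8] 39.3
46 [-0.8 -0.9  1.5] 39.6
40 [-0.6 -0.2  1.7] 39.9
34 [-0.2 -0.7  1.8] 40.2
28 [-0.9  0.1  2.4] 40.5
22 [-1.1 -1.7  0.8] 40.9
16 [-0.9 -0.1  0.8] 41.2
10 [-0.6 -0.9  1.5] 41.5
4 [-0.4 -0.4  1.9] 41.8
```

Run:
```python
from h import *
xc,yc=ax(CY);p=CASE+(-45)*xc
z=probe_bus.get_obs()['tcp_pos'][2];print(z)
press(p,z,72,fmax=18)
ctrl.move_l(p+110*UP,speed=80);ctrl.goto(p-60*xc+280*UP,rpy(yc,-UP))
im=viewer.get_image("side");t=viewer.get_image("top");print(probe_bus.get_obs()['t'])
cv2.imwrite("pics/fin.png",np.hstack([cv2.resize(t[175:285,145:255,::-1],(400,400)),cv2.resize(im[110:230,170:290,::-1],(400,400),interpolation=cv2.INTER_CUBIC)]))
```

```text
91.38121830253411
89.88121830253411 89.9 1.3 0.4 1.8
88.38121830253411 88.3 0.0 0.1 0.1
86.88121830253411 86.7 -0.1 0.4 0.3
85.38121830253411 85.2 1.1 0.5 0.6
83.88121830253411 83.7 0.9 -0.2 0.9
82.38121830253411 83.5 -2.1 -0.9 7.8
80.88121830253411 83.4 -5.7 -2.1 15.3
79.38121830253411 83.3 -9.2 -3.2 22.9
45.4083
```

View pics/fin.png

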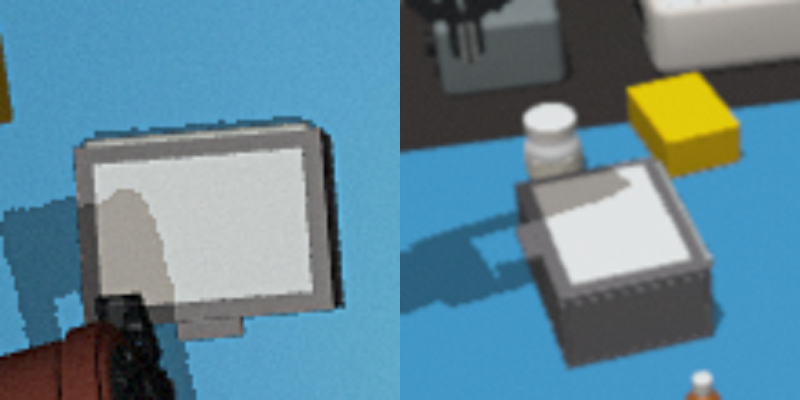

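The lid is flat on the rim in both views. It stopped the fingers at z = 83 mm, the height expected when shut, and the gripper is now clear of everything.

```bash
python3 -c "
from station import ctrl, viewer, probe_bus, job
ctrl.wait(.3);print(job.sign_off())"
```

```text
the job is handed in; nothing more can be done
None
```

The short cartridge is in the free bay, both cartridges were pressed to their stops before the lid was shut flat on the rim, and the job is handed in at about 46 s; the hand-in returned no verdict.

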